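Fit the bayonet fuse carrier and hold it home

TASK

Take the fuse carrier with the flat wing grip out of its stand and fit it in the round bayonet fuse holder on top of the power supply: push it in against the spring with its pins in the slots, then give it a quarter turn clockwise (seen from above) up to the stop. Finish still gripping the carrier and pressing it fully home, its flange flush on the collar, and do not let go; leave the round-capped carrier and everything else on the bench where they are.

Things in the scene. Friction and masses are not known exactly. Their poses are not given: they have to be found in the camera images.
- carrier_grip (a point): Point on the axis of the loose winged fuse carrier (0.08 to 0.15 kg), inside its wing grip: a flat upright white plate 38 mm long (along x), 13 mm thick (y), from 20 mm below this point to 16 mm above it. z runs along the carrier's axis, up and away from its nose; a half turn about z gives the same shape. It starts upright in one of the two stands and lifts straight out
- carrier_flange (a point): Centre of the flat underside of the winged carrier's round white flange (41 mm across, 8 mm thick), 28 mm below carrier_grip on the axis; same axes. Under it a white barrel 22 mm in diameter and 40 mm long; its nose tapers to 15 mm over the last 6 mm
- carrier_pins (a point): Point on the winged carrier's axis at the height of its two steel pins, 22 mm below the flange's underside and 18 mm above the nose. The pins stick out of the barrel on opposite sides along +x and -x, in line with the wing; round, 6 mm in diameter, 32 mm over their ends
- holder_mouth (a point): Centre of the bayonet holder's mouth, level with the top of its grey collar (about 52 mm across), 56 mm above the bench. z up, x along its two slots (a half turn gives the same holder). Bore 24.4 mm in diameter; opposite slots along +x and -x, 10 mm wide, reach 18 mm from the axis
- holder_lip (a point): Point on the holder's axis at the underside of its 14 mm thick lip. Below it the pins can turn 80 degrees clockwise seen from above, to a stop; anticlockwise is blocked. They clear the lip once the flange is less than 5 mm above the collar; flush they are 5 mm below it. Let go after turning, the spring lifts the carrier those 5 mm against the lip
- supply: Fixed aluminium power supply 150 x 180 mm, 50 mm high, carrying the holder, whose collar stands 6 mm above its top. Origin on the bench, on the holder's axis, same axes; the box reaches from x -55 to 95 mm and y -55 to 125 mm
- stand_a: Fixed grey tube stand in which the winged carrier starts, its flange resting on the rim: 58 mm across at the foot, 48 mm at the rim, 45 mm high, bore about 36 mm. Origin under its centre. The two stands look the same and may change places
- stand_b: The same kind of stand, with the round-capped carrier
- plunger (a joint): Travel (m) of the sprung brass plunger in the bottom of the holder, 0 at rest, growing downwards. The carrier's nose meets it when the flange is 14 mm above the collar; with the flange flush it reads 0.014. It pushes back with 6 N at first and 14 N at flush
- blank_grip (a point): Point in the round cap (30 mm in diameter, 28 mm high) of the other carrier, which has no wing and no pins and stands in the other stand; not needed, leave it
- capacitor: Small upright cylinder, 22 mm in diameter, 32 mm high, standing between the stands; origin under its centre; leave it
- spool: Flat solder spool, 52 mm in diameter, 22 mm high, lying on its side face; origin under its centre; leave it
- screwdriver: Screwdriver 170 mm long, lying beyond the stands; leave it
- board: Green circuit board 60 x 170 mm with parts up to 34 mm high, beyond the power supply; leave it
- multimeter: Blue multimeter 90 x 170 mm, 42 mm high, beyond the stands; leave it
- sucker: Solder sucker, a black and red tube 20 mm in diameter and about 190 mm long, lying to the right of the stands; origin under its middle; leave it
Not all that is in view belongs to the job. What is shaped like the part that bears carrier_grip but brown or pink is not meant. There is more than one size of the supply; the job needs the largest.

How it is judged:
By the outcome, as a careful person would: the job done as asked, in the order asked, and still so for the second after the job is handed in, while the arm keeps its last pose, push and grip.
It also fails if it takes over 48 s, if anything falls off the work surface, if the arm or the gripper's body presses on something with over 40 N, if the wrist force passes 120 N, or if a joint passes its speed limit or range.

ROBOT

A 6-joint arm with a two-finger parallel gripper is mounted at the origin on the work surface. World frame = base frame: x ahead of the robot, y to its left, z up, the work surface at z = 0. Lengths are in m, angles in degrees, forces in N, time in s.
With the tool pointing down it reaches from about 0.425 to 0.925 m from the base axis. Payload 12.5 kg.
Tool frame: the origin (TCP) lies between the finger pads; the fingertips stand 14 mm ahead of it and the grasp point (between the pads) lies 5 mm behind it; z points along the fingers, y is the line along which they close (so a half turn about z gives the same grasp; the last joint's range is limited). The gripper opens to 85 mm and grips with 20 to 120 N. Pads are 22 mm wide; open, the fingers measure 114 mm over their backs; the gripper's body (76 mm by 85 mm) begins 54 mm behind the grasp point. The pads swing forward as they close: fully open they stand 13 mm farther back than shut.
Start: joints at [-75.092, 28.126, 89.318, -0, 62.55, -6.05], TCP at [0.224, -0.584, 0.245] pointing down, gripper open.
Joint ranges: [-177.58, 177.58], [-47.91, 125.51], [2.72, 160], [-65.01, 245.01], [3.68, 167.84], [-153.87, 153.87]. Speed limits (degrees/s): [127.2, 127.2, 159.86, 180, 180, 180].

INTERFACE

Orientations are given as [roll, pitch, yaw] about the fixed x, y, z axes, in that order (R = Rz(yaw) Ry(pitch) Rx(roll)).
In Python, from workcell import r gives the robot as it stands.
- The arm moves only by the shell command python3 -m creep 'ROWS'. ROWS is a JSON object of lists of equal length, an entry for each row: "delta_rot": the turn, a rotation vector about the tool's x, y, z in degrees, a list of three; "slide": the shift along the tool's x, y, z in cm, a list of three; "grip": the finger opening in cm, from 0 to 8.54. A call has 1 to 20 rows; each row is the pose to reach, as a shift and turn from the pose commanded when the call began, along the tool's axes at that moment; what a row does not reach only later rows make up. A row lasts 1/8 s, in which the tool goes at most 62.5 mm and 10.7 degrees, less where a joint would pass 70% of its speed; a pose out of reach is approached as far as the arm can. A call with a gripper value outside its range is refused whole. The fingers move at their own pace and stop on an object; the grip force is fixed at half the most. Time passes only in rows, so rows that repeat a pose let the fingers close. It gives the time, the measured TCP pose, the force, the opening and the grip force at its end, in the units of the state.
- r.get_obs(): the state, without advancing time (a new reading comes with each control period).
- r.snapshot(name): name is "scene" or "top" or "wrist"; returns a dict with "img" (400x640x3 uint8, red, green, blue), "camera_matrix" (3x3 intrinsics, pixels), "xyz" and "orientation" of the camera in the world. Camera axes: x right, y down, z forward; pixel columns grow to the right and rows downward; lengths in m; the calibration is good to about 2 mm. A picture is of the moment at which its call begins. There is no depth.
- r.close_job(): hands the job in; it is judged then, once.
The state is a dict: "time": time; "joint_positions": joint angles; "qd": joint speeds; "joint_efforts": joint torques, N m; "eef_pos": TCP position; "orientation": TCP orientation; "contact_force": force on the tool from outside, world axes, zero at the start; "wrist_torque": the same for the moment, N m; "width": finger opening in m; "grip_force": force on a finger pad.
Only numpy, scipy, OpenCV 4.12 (cv2) and the standard library are available. Lean on these libraries where they do the work, as an engineer would, in place of code of your own. Each camera call takes 0.05 s, during which the arm holds its last target. There are 200 camera calls.

## Working session

There is one attempt and no reset: what is moved stays moved. The work goes in short steps, Python scripts to look and compute and a shell command to move; the robot and the scene stay as the last step left them, time stands still between calls to the robot, and variables do not carry over. Pictures are saved under pics/ and viewed, at most 10 in all, crops included, and the job is handed in when it is done.

```bash
mkdir -p pics; ls; cat > h.py <<'E'
import numpy as np, cv2
from scipy.spatial.transform import Rotation as R
from workcell import r
def snap(n,f):
    s=r.snapshot(n); cv2.imwrite(f'pics/{f}.png',cv2.cvtColor(s['img'],cv2.COLOR_RGB2BGR))
    np.savez(f'pics/{f}.npz',K=s['camera_matrix'],p=s['xyz'],o=s['orientation']); return s
def px2w(f,u,v,z):
    d=np.load(f'pics/{f}.npz'); Rm=R.from_euler('xyz',d['o'],degrees=True).as_matrix() if d['o'].shape==(3,) else d['o']
    ray=Rm@np.linalg.inv(d['K'])@[u,v,1]; return d['p']+ray*(z-d['p'][2])/ray[2]
def w2px(f,P):
    d=np.load(f'pics/{f}.npz'); Rm=R.from_euler('xyz',d['o'],degrees=True).as_matrix() if d['o'].shape==(3,) else d['o']
    q=d['K']@Rm.T@(np.array(P)-d['p']); return q[:2]/q[2]
E
python3 - <<'E'
from h import *
for n in('scene','top'):
    s=snap(n,n+'0'); print(s['xyz'],s['orientation'],s['camera_matrix'])
print(r.get_obs())
E
```

```text
pics
[ 1.06485059 -0.15986086  0.80737108] [-143.26033877   -0.90873131   79.77416049] [[390.79969188   0.         322.70538849]
 [  0.         390.79969188 201.53855818]
 [  0.           0.           1.        ]]
[ 0.44491815 -0.04410121  1.13327372] [-173.95984008   -1.38590944  -88.873141  ] [[406.71921662   0.         314.06079733]
 [  0.         406.71921662 202.72541905]
 [  0.           0.           1.        ]]
{'time': 0.1, 'joint_positions': array([-7.50911150e+01,  2.81621323e+01,  8.93469093e+01, -1.10343291e-03,
        6.25509645e+01, -6.04981542e+00]), 'qd': array([-0.0434391 , -0.08501775, -0.08994468,  0.09894572,  0.07842411,
       -0.00806528]), 'joint_efforts': array([ 3.86603191e-03, -6.19445658e+01, -2.62026376e+01, -1.15475259e-04,
        2.88228897e-03,  1.59192075e-05]), 'eef_pos': array([ 0.22353305, -0.58345248,  0.24476892]), 'orientation': array([-1.79940225e+02, -5.35100242e-03,  2.09592068e+01]), 'contact_force': array([-0.6094722 ,  0.22760569, -0.92268749]), 'wrist_torque': array([-0.04356862,  0.02942705, -0.0311585 ]), 'grip_force': 0.0, 'width': 0.08515008637612587}
```

View pics/top0.png

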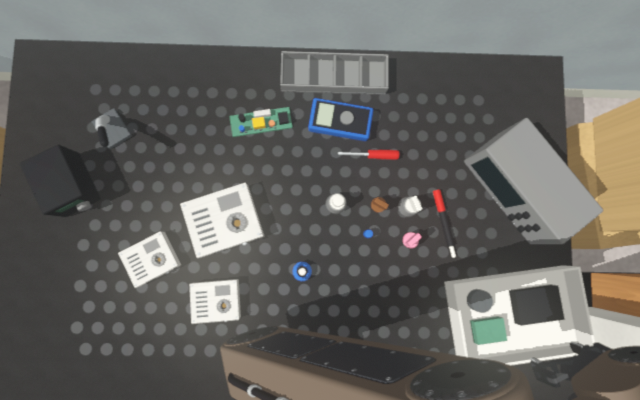

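View pics/scene0.png

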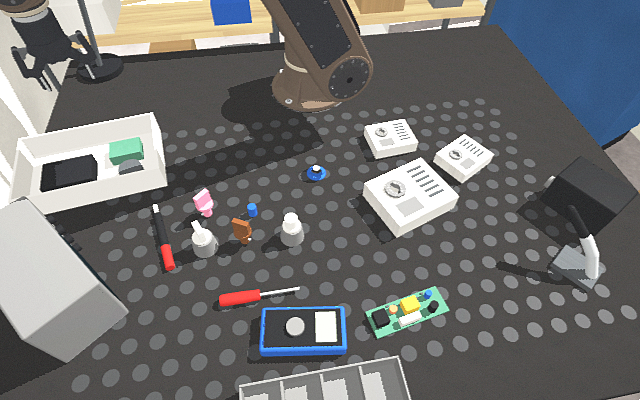

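Candidates for the carrier in top0: white at (413,204), brown at (379,204), pink at (411,240) and white round cap at (337,201). The white winged one at (413,204) fits. There are three supplies, at (222,220), (149,260) and (215,301). The largest is (222,220), with its holder at about (237,222). I'll confirm both in one crop.

```bash
python3 - <<'E'
from h import *
t=cv2.imread('pics/top0.png'); s=cv2.imread('pics/scene0.png')
f=lambda i,u,v,w,h,k:cv2.resize(i[v:v+h,u:u+w],None,fx=k,fy=k,interpolation=cv2.INTER_CUBIC)
a=f(t,385,180,50,35,8);b=f(t,212,197,50,35,8);c=f(s,175,205,50,35,8);d=f(s,370,170,50,35,8)
cv2.imwrite('pics/c0.png',np.vstack([np.hstack([a,b]),np.hstack([c,d])]))
for n,u,v,z in(('car',413,204,.09),('hold',237,222,.056)): print(n,px2w('top0',u,v,z))
for n,u,v,z in(('car',198,228,.1),('hold',395,188,.056)): print(n,px2w('scene0',u,v,z))
E
```

```text
car [ 0.55819953 -0.32395714  0.09      ]
hold [0.50377372 0.13444011 0.056     ]
car [ 0.5723826  -0.33051303  0.1       ]
hold [0.50348775 0.13517406 0.056     ]
```

View pics/c0.png

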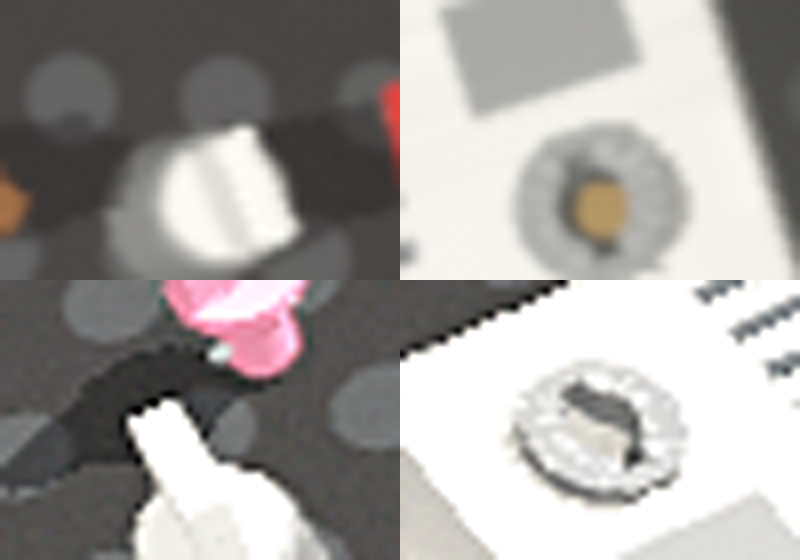

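```bash
python3 - <<'E'
from h import *
print(px2w('top0',418.5,202.75,.089),px2w('scene0',194.6,221,.089))
E
python3 -m creep '{"slide":[[6,-2,0],[12,-4,0],[18,-6,0],[24,-8,0],[30,-10,0],[36,-11.5,0],[40,-12,0],[40,-12,0],[40,-12,0]],"delta_rot":[[0,0,0],[0,0,0],[0,0,0],[0,0,0],[0,0,0],[0,0,-4],[0,0,-4],[0,0,-4],[0,0,-4]],"grip":[8.5,8.5,8.5,8.5,8.5,8.5,8.5,8.5,8.5]}'
python3 - <<'E'
from h import *
s=snap('wrist','w1'); print(s['xyz'],s['orientation']); o=r.get_obs();print(o['time'],o['eef_pos'],o['orientation'],o['joint_positions'],o['contact_force'])
E
```

```text
[ 0.56189353 -0.3386248   0.089     ] [ 0.5449124  -0.34066716  0.089     ]
time: 1.23
eef_pos: [0.5538, -0.3286, 0.2449]
orientation: [-180.0, 0.0, 25.0]
contact_force: [0.0, 0.2, 0.1]
width: 0.085
grip_force: 0.0
[ 0.6320243  -0.29371745  0.37323513] [ 1.60816624e+02  7.93877803e-02 -6.50380999e+01]
1.275 [ 0.55345748 -0.32895522  0.24506089] [-1.79973344e+02  2.88671510e-02  2.49222789e+01] [-3.65957574e+01  2.97125825e+01  8.64804619e+01 -1.41062499e-02
  6.38441519e+01  2.84881928e+01] [-0.37784135 -1.40550291 -0.10406773]
```

View pics/w1.png

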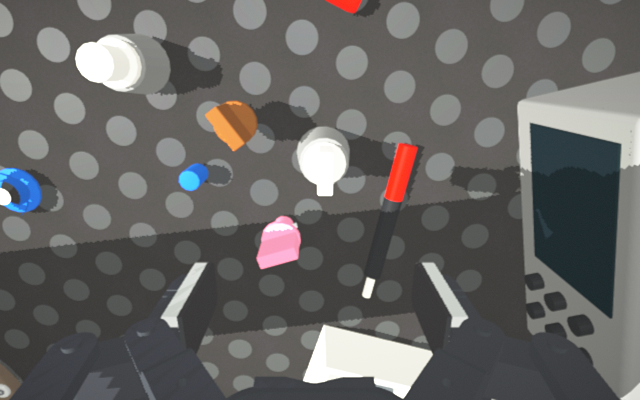

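The wrist view shows the white winged carrier at about (324,165), with its wing pointing down the image. The brown decoy is at (232,123) and the pink one at (280,245). I'll enlarge it to get the exact position.

```bash
python3 - <<'E'
from h import *
i=cv2.imread('pics/w1.png')[115:205,280:370]; i=cv2.convertScaleAbs(i,alpha=1,beta=-60); cv2.imwrite('pics/c1.png',cv2.resize(i,None,fx=6.5,fy=6.5,interpolation=cv2.INTER_CUBIC))
E
```

```text
(no output)
```

View pics/c1.png

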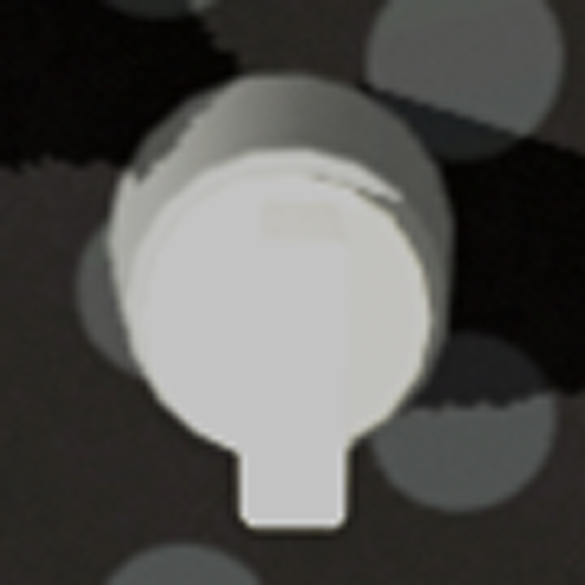

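```bash
python3 - <<'E'
from h import *
f=lambda x,y,z:px2w('w1',280+x/6.5,115+y/6.5,z)
print(f(293,383,.089),f(281,314,.053)); a,b=f(293,240,.089),f(293,527,.089);d=a-b
print(np.linalg.norm(d),np.degrees(np.arctan2(d[1],d[0])))
P=(f(293,383,.089)+f(281,314,.053))/2; o=r.get_obs(); d=P-o['eef_pos']
print(R.from_euler('xyz',o['orientation'],degrees=True).inv().apply([d[0],d[1],.073-.005-o['eef_pos'][2]])*100)
E
```

```text
[ 0.56190994 -0.33624782  0.089     ] [ 0.5617098  -0.33554597  0.053     ]
0.0389687322571338 25.55888583679779
[ 0.47386798  0.98972379 17.70539384]
```

```bash
python3 -m creep '{"slide":[[0.5,1,3],[0.5,1,6],[0.5,1,9],[0.5,1,12],[0.5,1,15],[0.5,1,16.5],[0.5,1,17.3],[0.5,1,17.3],[0.5,1,17.3],[0.5,1,17.3],[0.5,1,17.3],[0.5,1,17.3],[0.5,1,17.3],[0.5,1,17.3]],"delta_rot":[[0,0,-0.6],[0,0,-0.6],[0,0,-0.6],[0,0,-0.6],[0,0,-0.6],[0,0,-0.6],[0,0,-0.6],[0,0,-0.6],[0,0,-0.6],[0,0,-0.6],[0,0,-0.6],[0,0,-0.6],[0,0,-0.6],[0,0,-0.6]],"grip":[8.5,8.5,8.5,8.5,8.5,8.5,8.5,8.5,0.5,0.5,0.5,0.5,0.5,0.5]}'; python3 -c "
from h import *
o=r.get_obs();print(o)"
```

```text
time: 3.02
eef_pos: [0.563, -0.3356, 0.0726]
orientation: [180.0, -0.0, 25.6]
contact_force: [-0.4, 0.8, 3.2]
width: 0.0121
grip_force: 58.5
{'time': 3.025, 'joint_positions': array([-3.65628057e+01,  4.17911255e+01,  9.30611247e+01, -5.78493086e-03,
        4.51200808e+01,  2.78833296e+01]), 'qd': array([ 0.08707915, -0.01040514, -0.0975983 , -0.00537836, -0.07347921,
       -0.02361162]), 'joint_efforts': array([ 1.42907510e-01, -6.77987123e+01, -1.91609377e+01,  6.21162378e-02,
       -1.06247293e-01, -1.12137353e-02]), 'eef_pos': array([ 0.56304965, -0.33556585,  0.07258064]), 'orientation': array([ 1.79973625e+02, -9.31500982e-03,  2.55579478e+01]), 'contact_force': array([-0.41181348,  0.80575327,  3.1630054 ]), 'wrist_torque': array([ 0.00454917,  0.10323904, -0.01454266]), 'grip_force': 58.545098304748535, 'width': 0.012111617748986387}
```

```bash
python3 -m creep '{"slide":[[0,0,-2],[0,0,-6],[0,0,-10],[0,0,-14],[1,-4,-14],[2.5,-8,-14],[4,-12,-14],[5.5,-16,-14],[6.5,-20,-14],[8,-24,-14],[9.5,-28,-14],[10.5,-32,-14],[12,-36,-14],[13,-40,-14],[14.3,-43,-14],[14.9,-45,-14],[14.9,-45,-14],[14.9,-45,-14],[14.9,-45,-14],[14.9,-45,-14]],"delta_rot":[[0,0,0],[0,0,0],[0,0,-5],[0,0,-15],[0,0,-25],[0,0,-35],[0,0,-45],[0,0,-55],[0,0,-65],[0,0,-75],[0,0,-85],[0,0,-95],[0,0,-105],[0,0,-115],[0,0,-125],[0,0,-135],[0,0,-145],[0,0,-155],[0,0,-164],[0,0,-171]],"grip":[0.5,0.5,0.5,0.5,0.5,0.5,0.5,0.5,0.5,0.5,0.5,0.5,0.5,0.5,0.5,0.5,0.5,0.5,0.5,0.5]}'; python3 -c "
from h import *
snap('wrist','w2');snap('scene','s2');snap('top','t2')
o=r.get_obs();print(o['joint_positions'],o['eef_pos'],o['orientation'],o['grip_force'])"
```

```text
time: 5.52
eef_pos: [0.5031, 0.1348, 0.2133]
orientation: [-180.0, 0.0, -163.2]
contact_force: [0.3, 0.0, -1.7]
width: 0.0119
grip_force: 58.8
[ 7.73012924e+00  2.19207517e+01  1.06047117e+02 -4.06149642e-03
  5.19906614e+01 -9.87062168e+01] [0.50318127 0.13479299 0.21304173] [-1.79990558e+02  4.05076307e-02 -1.63561151e+02] 58.75787615776062
```

View pics/w2.png

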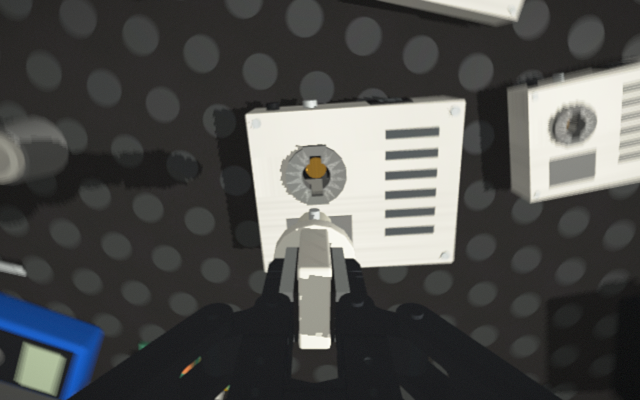

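The carrier is gripped with a pin visible at (314,214), and the holder is clear of it at about (314,175). I'll take one enlarged crop for precision.

```bash
python3 - <<'E'
from h import *
i=cv2.imread('pics/w2.png')
a=cv2.resize(i[135:235,270:360],None,fx=6,fy=6,interpolation=cv2.INTER_CUBIC)
b=cv2.resize(i[210:360,270:360],None,fx=4,fy=4,interpolation=cv2.INTER_CUBIC)
c=np.full((600,800,3),0,np.uint8); c[:,:540]=a; c[:600,540:]=b[:,50:310]
cv2.imwrite('pics/c2.png',cv2.convertScaleAbs(c,alpha=1,beta=-30))
E
```

```text
(no output)
```

View pics/c2.png

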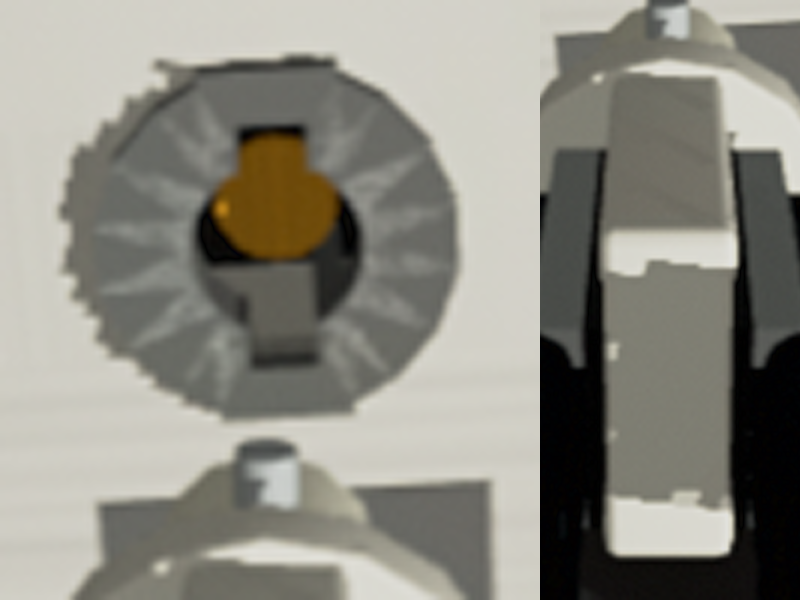

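```bash
python3 - <<'E'
from h import *
o=r.get_obs(); T=R.from_euler('xyz',o['orientation'],degrees=True); e=o['eef_pos']; tl=lambda P:(T.inv().apply(P-e)*1000).round(1)
f=lambda x,y,z:px2w('w2',270+x/6,135+y/6,z)
print('holder collar',f(277,238,.056),tl(f(277,238,.056)))
print('bore',tl(f(279.5,242,.056)))
a,b=f(272,128,.056),f(284,355,.056); m=(a+b)/2; d=a-b
print('slot mid',m,tl(m),np.linalg.norm(d),np.degrees(np.arctan2(d[1],d[0])),o['orientation'])
g=lambda x,y,z:px2w('w2',270+(x-490)/4,210+y/4,z)
z=e[2]+.0164
print('wing ends',tl(g(670,230,z)),tl(g(669,555,z)))
print('pin side ctr', tl(f(266.5,455,e[2]-.0496)))
print('pin at',tl(f(266,448,e[2]-.0496)))
# cross-check with scene/top
for n in('s2','t2'): print(n,w2px(n,m),w2px(n,e+[0,0,.0164]))
E
```

```text
holder collar [0.50183413 0.13520049 0.056     ] [  1.3   0.8 157. ]
bore [  0.7   1.2 157. ]
slot mid [0.50258372 0.1355942  0.056     ] [  0.5   1.  157. ] 0.03368917080890914 -160.15418344604774 [-1.79990558e+02  4.05076307e-02 -1.63561151e+02]
wing ends [ 15.7  -0.9 -16.4] [-21.9  -0.7 -16.4]
pin side ctr [11.5 -1.  49.6]
pin at [12.2 -1.  49.6]
s2 [395.05886805 187.69675643] [408.22708072 136.64219297]
t2 [236.54308676 222.44144946] [223.97243118 217.71545047]
```

```bash
python3 - <<'E'
from h import *
from scipy.optimize import least_squares
o=r.get_obs(); T=R.from_euler('xyz',o['orientation'],degrees=True); e=o['eef_pos']
# features: tool x, z below grip (mm), v pixel
F=[(19,-16,267.5),(-19,-16,348.75),(16,53,208.3),(20.5,28,220),(20.5,20,225)]
def res(p,full=False): return [w2px('w2',e+T.apply([(x+p[0])/1e3,0,(z+p[1])/1e3]))[1]-v for x,z,v in F]
s=least_squares(res,[0,0]); print(s.x,np.round(s.fun,1)); print(np.round(res([-3,0]),1),np.round(res([-1.3,0]),1))
E
```

```text
[-5.45971181  2.56951917] [ 0.9 -0.4  0.2 -1.3  0.4]
[-1.2 -0.5 -2.2 -3.9 -2.2] [-5.2 -3.8 -5.  -7.1 -5.5]
```

```bash
python3 -m creep '{"slide":[[0.2,0.1,2],[0.45,0.2,5],[0.45,0.2,7.5],[0.45,0.2,8.3],[0.45,0.2,8.3],[0.45,0.2,8.3]],"delta_rot":[[0,0,-2.5],[0,0,-2.5],[0,0,-2.5],[0,0,-2.5],[0,0,-2.5],[0,0,-2.5]],"grip":[0.5,0.5,0.5,0.5,0.5,0.5]}'; python3 - <<'E'
from h import *
for c in('wrist','scene','top'):snap(c,c+'3')
o=r.get_obs();print(o['eef_pos'],o['orientation'],o['contact_force'])
k=lambda f,u,v,w,h,s:cv2.resize(cv2.imread(f'pics/{f}.png')[v:v+h,u:u+w],(w*s,h*s),interpolation=cv2.INTER_CUBIC)
a=k('wrist3',250,170,130,100,6)
b=k('scene3',370,120,66,60,6)
cv2.imwrite('pics/c3.png',np.hstack([cv2.resize(a,(480,369)),b[:,:320][:360].copy() if 0 else cv2.resize(b,(320,369))]))
E
```

```text
time: 6.42
eef_pos: [0.4988, 0.1355, 0.1302]
orientation: [-180.0, 0.1, -161.0]
contact_force: [-0.5, 0.3, -1.3]
width: 0.0121
grip_force: 58.8
[0.49860122 0.13545388 0.1300033 ] [-1.79981230e+02  7.11183736e-02 -1.60955219e+02] [ 0.50698598  0.49626478 -1.16768416]
```

View pics/c3.png

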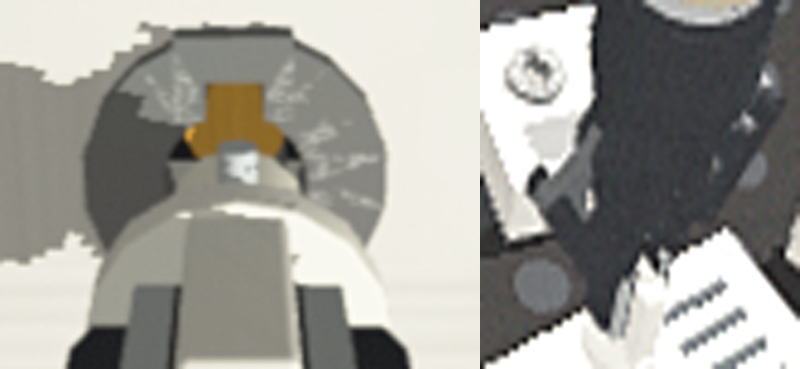

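```bash
python3 - <<'E'
from h import *
o=r.get_obs(); T=R.from_euler('xyz',o['orientation'],degrees=True); e=o['eef_pos']; tl=lambda P:(T.inv().apply(P-e)*1000).round(1)
f=lambda x,y,z:px2w('wrist3',250+x/3.692,170+y/3.692,z)
for z in(.056,.053):
  print(z,'slot end->axis',tl(f(236,83,z))-[18,0,0],'collar->axis',tl(f(236,37,z))-[26,0,0], 'collar sides y',tl(f(84,160,z))[1],tl(f(385,160,z))[1])
z=e[2]
print('pin',tl(f(239,150,z-.049)),tl(f(239,150,z-.052)),'wing',tl(f(238.5,360,z+.016)))
print(tl(np.load('pics/wrist3.npz')['p']))
E
```

```text
0.056 slot end->axis [-4.3 -1.3 74. ] collar->axis [-4.3 -1.3 74. ] collar sides y -27.2 24.1
0.053 slot end->axis [-5.4 -1.3 77. ] collar->axis [-5.2 -1.3 77. ] collar sides y -27.6 24.5
pin [11.7 -0.8 49. ] [10.5 -0.8 52. ] wing [ 15.3  -1.1 -16. ]
[  83.6   -1.3 -128.6]
```

```bash
python3 -m creep '{"slide":[[-0.04,-0.04,0.3],[-0.04,-0.04,0.6],[-0.04,-0.04,0.9],[-0.04,-0.04,1.2],[-0.04,-0.04,1.5],[-0.04,-0.04,1.7],[-0.04,-0.04,1.7]],"delta_rot":[[0,0,0],[0,0,0],[0,0,0],[0,0,0],[0,0,0],[0,0,0],[0,0,0]],"grip":[0.5,0.5,0.5,0.5,0.5,0.5,0.5]}'; python3 - <<'E'
from h import *
snap('wrist','w4')
o=r.get_obs();print(o['eef_pos'],o['orientation'],o['contact_force'],o['wrist_torque'])
cv2.imwrite('pics/c4.png',cv2.resize(cv2.imread('pics/w4.png')[170:270,250:380],None,fx=6,fy=6,interpolation=cv2.INTER_CUBIC))
E
```

```text
time: 7.45
eef_pos: [0.4988, 0.1351, 0.1121]
orientation: [-180.0, -0.0, -160.9]
contact_force: [0.3, 0.1, -1.0]
width: 0.0123
grip_force: 58.8
[0.4988501  0.13514592 0.11223885] [-1.79994658e+02 -4.34061941e-03 -1.60940963e+02] [ 0.15887078 -0.15509585 -2.04357401] [ 0.01203433 -0.0533713   0.00218767]
```

View pics/c4.png

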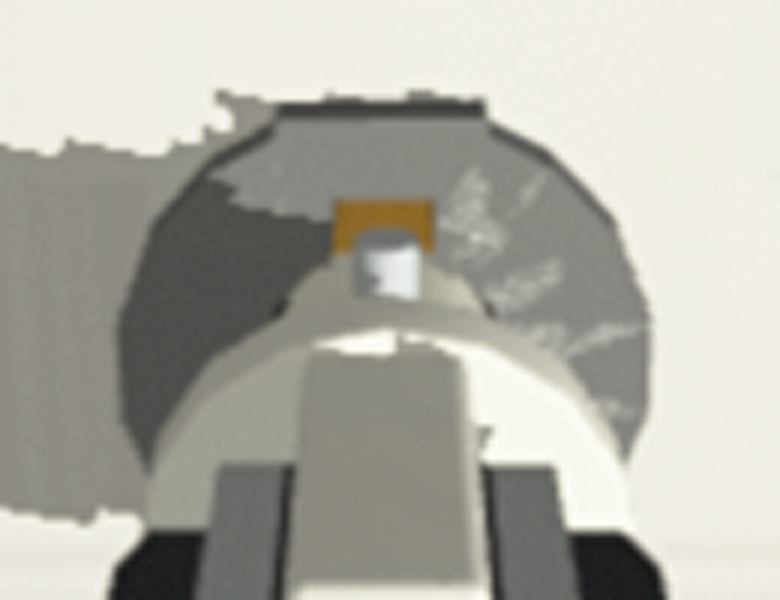

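The nose is in the bore, and the pin at (387,265) is centred over the slot (335–433). There is no contact force. I'll continue down.

```bash
python3 -m creep '{"slide":[[0,0,0.2],[0,0,0.4],[0,0,0.6],[0,0,0.8],[0,0,1],[0,0,1.2],[0,0,1.4],[0,0,1.4]],"delta_rot":[[0,0,0],[0,0,0],[0,0,0],[0,0,0],[0,0,0],[0,0,0],[0,0,0],[0,0,0]],"grip":[0.5,0.5,0.5,0.5,0.5,0.5,0.5,0.5]}'; python3 - <<'E'
from h import *
o=r.get_obs();print(o['eef_pos'],o['orientation'],o['contact_force'],o['wrist_torque'])
E
```

```text
time: 8.5
eef_pos: [0.4988, 0.1351, 0.0981]
orientation: [-180.0, -0.0, -160.9]
contact_force: [0.3, 0.1, -1.9]
width: 0.0123
grip_force: 58.8
[0.49882181 0.13514086 0.09812305] [-1.79995930e+02 -1.19337545e-02 -1.60942738e+02] [ 0.29194818  0.12444476 -1.88681087] [ 0.01928548 -0.02282993 -0.00457904]
```

```bash
python3 -m creep '{"slide":[[0,0,0.2],[0,0,0.4],[0,0,0.6],[0,0,0.8],[0,0,1],[0,0,1.2],[0,0,1.35],[0,0,1.35]],"delta_rot":[[0,0,0],[0,0,0],[0,0,0],[0,0,0],[0,0,0],[0,0,0],[0,0,0],[0,0,0]],"grip":[0.5,0.5,0.5,0.5,0.5,0.5,0.5,0.5]}'; python3 - <<'E'
from h import *
o=r.get_obs();print(o['eef_pos'],o['orientation'],o['contact_force'],o['wrist_torque'])
E
```

```text
time: 9.5
eef_pos: [0.499, 0.1352, 0.0855]
orientation: [-180.0, 0.0, -160.9]
contact_force: [-2.9, -0.9, 12.8]
width: 0.012
grip_force: 60.7
[0.49902323 0.13517158 0.08546144] [-1.79984046e+02  4.83894256e-02 -1.60938481e+02] [-2.86501568 -0.91063217 12.83092654] [-0.09695623  0.55274224  0.00367807]
```

```bash
python3 -m creep '{"slide":[[0,0,0.1],[0,0,0.2],[0,0,0.3],[0,0,0.3]],"delta_rot":[[0,0,0],[0,0,0],[0,0,0],[0,0,0]],"grip":[0.5,0.5,0.5,0.5]}'; python3 - <<'E'
from h import *
o=r.get_obs();print(o['eef_pos'],o['orientation'],o['contact_force'],o['wrist_torque'])
E
```

```text
time: 10.0
eef_pos: [0.4991, 0.1352, 0.0838]
orientation: [-180.0, 0.1, -160.9]
contact_force: [-7.9, -1.7, 30.2]
width: 0.012
grip_force: 63.7
[0.49905781 0.13518523 0.08382685] [-1.79971102e+02  1.04626704e-01 -1.60933799e+02] [-7.8902745  -1.70788543 30.15469945] [-0.22713187  1.4222662  -0.01415839]
```

Flush at TCP z 0.0838 with 30 N. The carrier axis sits about 4 mm behind the TCP along tool x, so the turn must pivot about that point. I'll do the first 30° and check the side forces.

```bash
python3 -m creep '{"slide":[[-0.002,0.035,-0.03],[-0.006,0.07,-0.03],[-0.014,0.104,-0.03],[-0.024,0.137,-0.03],[-0.038,0.169,-0.03],[-0.054,0.2,-0.03],[-0.054,0.2,-0.03]],"delta_rot":[[0,0,5],[0,0,10],[0,0,15],[0,0,20],[0,0,25],[0,0,30],[0,0,30]],"grip":[0.5,0.5,0.5,0.5,0.5,0.5,0.5]}'; python3 - <<'E'
from h import *
o=r.get_obs();print(o['eef_pos'],o['orientation'],o['contact_force'],o['wrist_torque'],o['joint_positions'])
E
```

```text
time: 10.88
eef_pos: [0.4999, 0.1372, 0.0839]
orientation: [179.9, 0.2, 169.0]
contact_force: [-1.1, -2.3, 23.5]
width: 0.0119
grip_force: 62.4
[0.49991356 0.13718118 0.08385828] [179.94517052   0.21861616 168.98965773] [-1.08642454 -2.30804798 23.4561512 ] [-0.49490012  0.4146428  -0.08040751] [ 8.05059210e+00  3.28725839e+01  1.13024076e+02 -3.51084361e-02
  3.38788097e+01 -7.09100609e+01]
```

```bash
python3 -m creep '{"slide":[[-0.002,0.035,0],[-0.006,0.07,0],[-0.014,0.104,0],[-0.024,0.137,0],[-0.038,0.169,0],[-0.054,0.2,0],[-0.072,0.229,0],[-0.094,0.257,0],[-0.117,0.283,0],[-0.117,0.283,0]],"delta_rot":[[0,0,5],[0,0,10],[0,0,15],[0,0,20],[0,0,25],[0,0,30],[0,0,35],[0,0,40],[0,0,45],[0,0,45]],"grip":[0.5,0.5,0.5,0.5,0.5,0.5,0.5,0.5,0.5,0.5]}'; python3 - <<'E'
from h import *
o=r.get_obs();print(o['eef_pos'],o['orientation'],o['contact_force'],o['wrist_torque'],o['joint_positions'])
E
```

```text
time: 12.12
eef_pos: [0.501, 0.1396, 0.0838]
orientation: [179.9, 0.1, 124.0]
contact_force: [-4.2, -3.8, 24.9]
width: 0.0122
grip_force: 62.7
[0.50096548 0.13960119 0.08384479] [1.79884686e+02 8.30067929e-02 1.23999610e+02] [-4.16700902 -3.76451961 24.85114123] [-0.71307679  0.93002786 -0.12737292] [ 8.30287554e+00  3.29808449e+01  1.12742634e+02 -4.41868617e-02
  3.41366272e+01 -2.56602751e+01]
```

Now at 75°. I'll turn on in small steps until the stop shows in the torque.

```bash
python3 -m creep '{"slide":[[0,0.014,0],[-0.001,0.028,0],[-0.002,0.035,0],[-0.002,0.035,0]],"delta_rot":[[0,0,2],[0,0,4],[0,0,5],[0,0,5]],"grip":[0.5,0.5,0.5,0.5]}'; python3 - <<'E'
from h import *
o=r.get_obs();print(o['eef_pos'],o['orientation'],o['contact_force'],o['wrist_torque'])
E
```

```text
time: 12.62
eef_pos: [0.5007, 0.1397, 0.0839]
orientation: [180.0, 0.1, 119.1]
contact_force: [-7.7, -5.3, 27.7]
width: 0.0121
grip_force: 63.1
[0.50067227 0.13967267 0.0838589 ] [1.79952590e+02 5.35132728e-02 1.19081528e+02] [-7.68881829 -5.27042574 27.72063283] [-0.86636023  1.33331836  0.14471761]
```

```bash
python3 -m creep '{"slide":[[0,0.01,0],[0,0.02,0],[0,0.02,0]],"delta_rot":[[0,0,1.5],[0,0,3],[0,0,3]],"grip":[0.5,0.5,0.5]}'; python3 - <<'E'
from h import *
o=r.get_obs();print(o['eef_pos'],o['orientation'],o['contact_force'],o['wrist_torque'])
E
```

```text
time: 13.0
eef_pos: [0.5004, 0.1397, 0.0839]
orientation: [-180.0, 0.0, 116.1]
contact_force: [-9.6, -5.2, 29.1]
width: 0.0121
grip_force: 63.4
[0.50043696 0.13967818 0.08385823] [-1.79991700e+02  4.49133549e-02  1.16111741e+02] [-9.59548085 -5.24450927 29.0759387 ] [-1.02304763  1.78299181  0.37943945]
```

```bash
python3 -m creep '{"slide":[[0,-0.02,0],[0,-0.05,0],[0,-0.05,0]],"delta_rot":[[0,0,1],[0,0,2],[0,0,2]],"grip":[0.5,0.5,0.5]}'; python3 - <<'E'
from h import *
o=r.get_obs();print(o['eef_pos'],o['orientation'],o['contact_force'],o['wrist_torque'])
snap('wrist','w5')
cv2.imwrite('pics/c5.png',cv2.resize(cv2.imread('pics/w5.png')[150:280,230:400],None,fx=4.5,fy=4.5,interpolation=cv2.INTER_CUBIC))
E
```

```text
time: 13.38
eef_pos: [0.5003, 0.1396, 0.0839]
orientation: [180.0, 0.1, 114.2]
contact_force: [-8.1, -4.8, 28.2]
width: 0.0122
grip_force: 63.5
[0.50025597 0.1396115  0.08385693] [1.79965909e+02 5.76813368e-02 1.14152714e+02] [-8.08342387 -4.76351856 28.23763846] [-0.70660025  1.50323198  0.58477075]
```

View pics/c5.png

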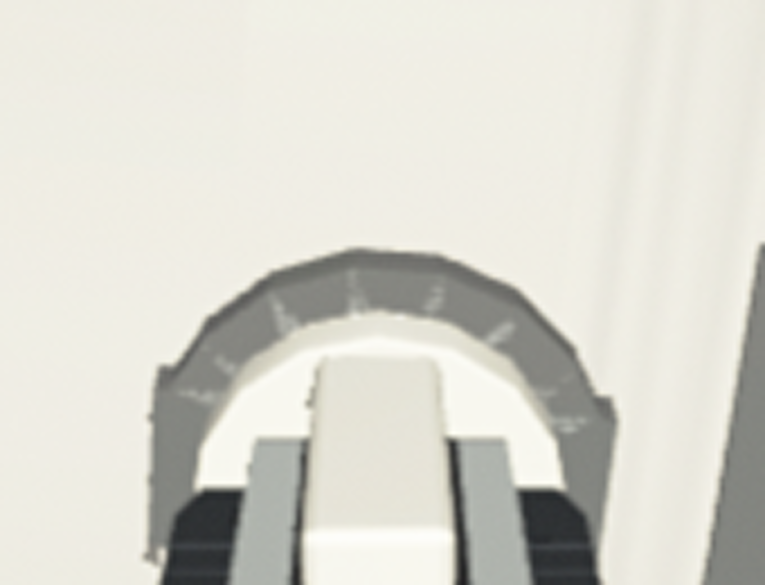

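The flange sits flush on the collar and the wing is turned. The torque keeps climbing against the stop (0.58 Nm) with a 28 N press, so I'm handing in while holding.

```bash
python3 -c "
from workcell import r
print(r.close_job())"
```

```text
the job is handed in; nothing more can be done
None
```

The winged carrier is in the largest supply's holder, turned clockwise until torque built up against the stop (about 85° at the gripper). It was handed in still gripped and pressed flush with about 28 N, after about 13 s of the 48 s allowed.

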